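# Silence and clear the kitchen timer

## Task

The kitchen timer has run out. First silence it with a light press of the wide bar key at its front edge and let that key up again; then clear it to zero by pressing its middle and right-hand round keys down together, hold them down for a moment, and let go. Press lightly with the fingertips, never one of those two round keys by itself, leave the left-hand round key alone, and do not lift or shift the timer or disturb the tin, pot and matchbox beside it.

Things in the scene. Friction and masses are not known exactly. Their poses are not given: they have to be found in the camera images.
- timer: loose white kitchen timer, slab 132 mm wide (y) x 104 x 20, 220 g, on feet and a stand, 48 mm high at the back. Origin on the worktop, 25 mm below the slab's centre; z up, x level, away from the reader, y to the reader's left (left-hand). Face tilted toward the reader, normal (-sin 15, 0, cos 15 deg). On it, from far to near: dark-framed display, row of 3 grey round keys, wide bar key
- key_bar_top (a point): centre of the top of the wide bar key (silence), 70 mm wide along y and 18 mm deep, its top 7 mm out of the face, 30 mm down the slope from the row of round keys, 32 mm above the worktop
- key_bar (a joint): bar key: 0 m is up, 0.004 m fully pressed, square into the face; it counts as pressed from 0.003. A spring lifts it: 1 N starts it, 3 N holds it fully down, then a hard stop
- key_middle_top (a point): centre of the top of the middle round key, 22 mm diameter, its top 7 mm out of the face, about 39 mm above the worktop. The round keys stand 42 mm apart, centre to centre, in a level row along the timer's y
- key_middle (a joint): middle round key: travel and spring as the bar key's
- key_right_top (a point): centre of the top of the right-hand round key (toward -y), same size and height
- key_right (a joint): right-hand round key: travel and spring as the bar key's
- key_left_top (a point): centre of the top of the left-hand round key (toward +y), same size and height; not to be pressed
- key_left (a joint): left-hand round key, to be left alone: travel and spring as the bar key's
- tin: oval-cornered flat food tin, 63 x 105 x 25 mm, loose, beside the timer; origin under its centre
- pot: small round lidded pot, 69 mm diameter, 41 mm high, loose, beside the timer; origin under its centre
- matchbox: closed matchbox, 37 x 56 x 16 mm, loose, behind the timer; origin under its centre

How it is judged:
On the way, in this order (a step that is already met when the one before it is completed fails the run):
1. the bar key is pressed down, the round keys up (value of joint key_bar above 0.003 m and value of joint each of key_middle, key_right below 0.0015 m and contact force between the fingers and timer above 0.5 N), for 0.1 s.
2. the bar key is up again (value of joint key_bar below 0.001 m), for 0.1 s.
3. the middle and right-hand round keys are held down together, the bar key up (value of joint each of key_middle, key_right above 0.003 m and value of joint key_bar below 0.0015 m and contact force between the fingers and timer above 0.5 N), for 0.3 s.
At the end, for the whole second after the job is handed in: All four keys are up (within 1 mm), the timer stands flat on its feet and still within 15 mm of where it stood, and tin, pot and matchbox are within 15 mm of where they stood (value of joint each of key_bar, key_left, key_middle, key_right below 0.001 m and distance of each of timer, tin, pot, matchbox from where it was at the start of the episode below 0.015 m and angle between timer's own z axis and vertical below 0.05 rad and linear speed of timer below 0.01 m/s); the robot touches nothing.
It fails at once if the left-hand round key is pressed (over 1.5 mm) (value of joint key_left above 0.0015 m).
It fails at once if the middle or the right-hand round key is pressed by itself (over 3 mm with the other still under 0.5 mm) ((value of joint key_middle above 0.003 m and value of joint key_right below 0.0005 m) or (value of joint key_right above 0.003 m and value of joint key_middle below 0.0005 m)).
It fails at once if the timer is pressed harder than 25 N (contact force between the arm and timer above 25 N).
It fails at once if the timer is lifted 10 mm, tipped 0.15 rad or shifted over 15 mm (height (world z) of timer above 0.01 m or angle between timer's own z axis and vertical above 0.15 rad or distance of timer from where it was at the start of the episode above 0.015 m).
It fails at once if tin, pot or matchbox is shifted over 15 mm (distance of any of tin, pot, matchbox from where it was at the start of the episode above 0.015 m).
It also fails if it takes over 43 s, if anything falls off the work surface, if the arm or the gripper's body presses on something with over 40 N, if the wrist force passes 120 N, or if a joint passes its speed limit or range.

## Robot

A 6-joint arm with a two-finger parallel gripper is mounted at the origin on a cart in front of the work surface, level with it; the furniture and walls round the work are solid. World frame = base frame: x ahead of the robot, y to its left, z up, the work surface at z = 0. Lengths are in m, angles in rad, forces in N, time in s.
With the tool pointing down it reaches from about 0.375 to 0.925 m from the base axis. Payload 5.7 kg.
Tool frame: the origin (TCP) lies midway between the tips of the shut fingers; the grasp point (between the pads) lies 19 mm behind it; z points along the fingers, y is the line along which they close (so a half turn about z gives the same grasp; the last joint's range is limited). The gripper opens to 88 mm and grips with 3 to 60 N. Pads are 20 mm wide; open, the fingers measure 115 mm over their backs; the gripper's body (75 mm by 178 mm) begins 61 mm behind the grasp point.
Start: joints at [-0.115, 0.359, 1.51, -0, 1.272, -0.115], TCP at [0.6, -0, 0.223] pointing down, gripper open.
Joint ranges: [-2.97, 2.97], [-1.01, 2.36], [0.21, 2.38], [-0.96, 4.11], [0.2, 2.71], [-2.98, 2.98]. Speed limits (rad/s): [2.39, 2.39, 3.14, 3.14, 3.14, 3.14].

## Interface

Orientations are given as a unit quaternion [x, y, z, w].
In Python, from rig import goto, servo_line, goto_joints, grip, hold, solve_ik, observe, capture, IKError, hand_in gives the robot as it stands. Calls block until the motion is done:
- goto(position, orientation): joint-space move of the TCP to a pose.
- servo_line(position, velocity=0.15, orientation=None, guard=None): straight line of the TCP; orientation=None keeps the orientation; velocity is the mean speed in m/s. With guard (N) it stops when the force on the tool has changed by that much, and returns True; else False.
- goto_joints(angles): joint-space move.
- grip(opening, force=None): opening from 0.0 (shut) to 1.0 (fully open); force is the grip in N (None keeps the last); returns when the fingers have stopped.
- hold(seconds).
- solve_ik(position, orientation): joint angles nearest the present ones, or None.
- observe(): the state.
- capture(name): name is "scene" or "side" or "wrist"; returns a dict with "pixels" (420x560x3 uint8, red, green, blue), "K" (3x3 intrinsics, pixels), "k1" (the pictures are not rectified: a ray, as slopes to the right and down, at radius r is drawn at 1 + k1 r^2 times it, then the intrinsics apply), "eye" and "attitude" of the camera in the world. Camera axes: x right, y down, z forward; pixel columns grow to the right and rows downward; lengths in m; the calibration is good to about 2 mm. A picture is of the moment at which its call begins. There is no depth.
A pose or a line that the arm cannot do raises IKError and nothing moves.
- hand_in(): hands the job in; it is judged then, once.
The state is a dict: "time": time; "joint_pos": joint angles; "dq": joint speeds; "joint_efforts": joint torques, N m; "ee_pos": TCP position; "eef_rot": TCP orientation; "contact_force": force on the tool from outside, world axes, zero at the start; "torque": the same for the moment, N m; "grip_width": opening from 0.0 (shut) to 1.0 (fully open); "grasp_force": force on a finger pad.
Only numpy, scipy, OpenCV 4.12 (cv2) and the standard library are available. Lean on these libraries where they do the work, as an engineer would, in place of code of your own. Each camera call takes 0.05 s, during which the arm holds its last target. There are 200 camera calls.

## Working session

There is one attempt and no reset: what is moved stays moved. The work goes in short steps, each a Python script; the robot and the scene stay as the last script left them, time stands still between calls to the robot, and variables do not carry over. Pictures are saved under pics/ and viewed, at most 10 in all, crops included, and the job is handed in when it is done.

```bash
mkdir -p pics; python3 - <<'E'
from rig import *
import cv2,pickle
d={}
for n in("scene","side","wrist"):
    c=capture(n); d[n]=c; print(n,c["K"],c["k1"],c["eye"],c["attitude"])
pickle.dump(d,open("cap0.pkl","wb"))
import numpy as np
cv2.imwrite("pics/a.png",d["scene"]["pixels"][:,:,::-1])
cv2.imwrite("pics/b.png",d["side"]["pixels"][:,:,::-1])
cv2.imwrite("pics/c.png",d["wrist"]["pixels"][:,:,::-1])
print(observe())
E
```

```text
scene [[518.69590288   0.         281.89521937]
 [  0.         518.69590288 202.11489646]
 [  0.           0.           1.        ]] -0.05701717263607673 [ 0.08990284 -0.69761187  0.83219349] [ 0.85944251 -0.32646085  0.14055879 -0.36745762]
side [[431.03771919   0.         280.80564672]
 [  0.         431.03771919 207.05213392]
 [  0.           0.           1.        ]] -0.05561559991492964 [0.15697547 0.48236065 0.44505269] [-0.28299813  0.80762284 -0.49102473  0.16294825]
wrist [[362.61079758   0.         278.836872  ]
 [  0.         362.61079758 210.1018281 ]
 [  0.           0.           1.        ]] -0.057936249419479696 [0.59907372 0.06806678 0.38382503] [ 9.92287968e-01 -1.64729526e-04 -8.77137050e-04  1.23950763e-01]
{'time': 0.15, 'joint_pos': array([-1.15079913e-01,  3.59343782e-01,  1.51115556e+00, -1.04292407e-05,
        1.27251364e+00, -1.15092228e-01]), 'dq': array([ 0.00052699, -0.00108932, -0.00392742,  0.00214673,  0.0003269 ,
        0.0011377 ]), 'joint_efforts': array([ 6.01716038e-04, -5.15759647e+01, -2.71007627e+01,  6.74942834e-02,
        3.05557286e-02, -7.96465724e-05]), 'ee_pos': array([5.99476385e-01, 6.10829970e-05, 2.22010946e-01]), 'eef_rot': array([ 7.07101163e-01,  7.07112043e-01, -4.45081108e-04, -5.53409126e-04]), 'contact_force': array([ 0.40028381, -0.1132504 , -0.21361568]), 'torque': array([ 0.02097431, -0.05500676, -0.0089381 ]), 'grasp_force': 0.0, 'grip_width': 0.9999724189277924}
```

View pics/a.png

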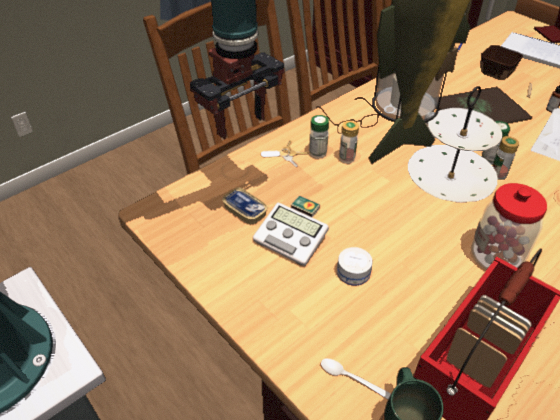

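View pics/c.png

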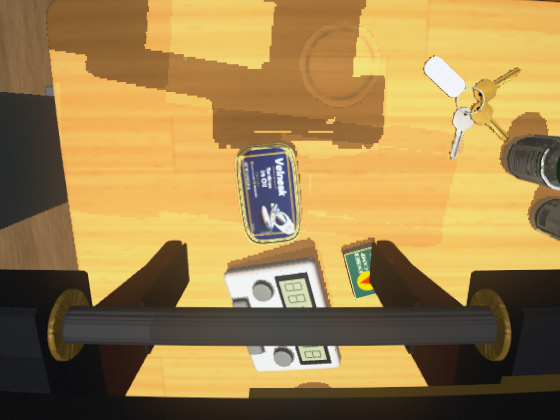

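View pics/b.png

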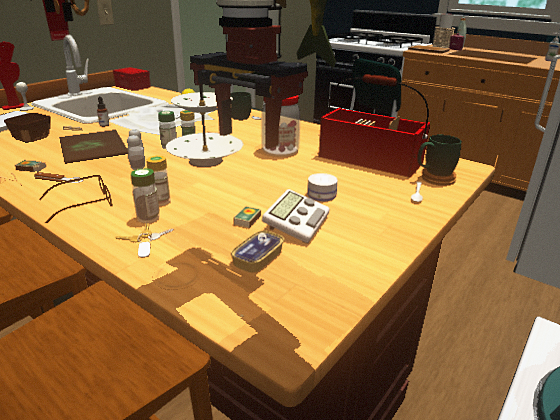

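The timer is at about (291,233) in scene, (297,214) in side and (282,318) in wrist. Its display faces away from the robot. The tin and matchbox are at +y, and the pot is at −y. Next I'll segment the keys.

```bash
cat > h.py <<'E'
import numpy as np,cv2
from scipy.spatial.transform import Rotation as R
def ray(c,uv):
    s=cv2.undistortPoints(np.array([[uv]],float),c["K"],np.array([c["k1"],0,0,0]))[0,0]
    d=R.from_quat(c["attitude"]).as_matrix()@[s[0],s[1],1]
    return np.array(c["eye"]),d/np.linalg.norm(d)
def onplane(c,uv,z):
    e,d=ray(c,uv); return e+d*(z-e[2])/d[2]
def tri(obs):
    A=0;b=0
    for c,uv in obs:
        e,d=ray(c,uv);P=np.eye(3)-np.outer(d,d);A=A+P;b=b+P@e
    return np.linalg.solve(A,b)
E
python3 - <<'E'
from h import *
import pickle
d=pickle.load(open("cap0.pkl","rb"))
out=[]
for n,(x,y,w,h) in {"scene":(245,195,90,75),"side":(255,180,90,75)}.items():
    im=d[n]["pixels"][y:y+h,x:x+w]
    hsv=cv2.cvtColor(im,cv2.COLOR_RGB2HSV)
    white=((hsv[...,1]<60)&(hsv[...,2]>40)).astype(np.uint8)
    n_,l,s,c=cv2.connectedComponentsWithStats(white)
    k=1+np.argmax(s[1:,4]); print(n,"slab",s[k],c[k]+[x,y])
    m=((hsv[...,1]<60)&(hsv[...,2]>60)&(hsv[...,2]<170)).astype(np.uint8)
    n_,l,s,c=cv2.connectedComponentsWithStats(m,connectivity=4)
    for i in range(1,n_):
        if s[i,4]>12: print(s[i],c[i]+[x,y],hsv[...,2][l==i].mean())
    big=cv2.resize(im[:,:,::-1],None,fx=6,fy=6,interpolation=cv2.INTER_CUBIC)[:,:400*2]
    mb=cv2.resize(m*255,None,fx=3,fy=3,interpolation=0)
    out.append(cv2.resize(big,(400,333))); out.append(cv2.cvtColor(cv2.resize(m*255,(300,250),interpolation=0),cv2.COLOR_GRAY2BGR))
o=np.zeros((600,800,3),np.uint8)
o[:333,:400]=out[0];o[:333,400:]=out[2];o[340:590,:300]=out[1];o[340:590,400:700]=out[3]
cv2.imwrite("pics/d.png",o)
E
```

```text
scene slab [   8    8   75   62 2742] [290.75237053 232.89277899]
[ 0  0 17 15 65] [252.87692308 203.06153846] 128.92307692307693
[47  8 24 10 39] [304.23076923 208.69230769] 144.07692307692307
[ 26  10  52  32 190] [293.76842105 220.42105263] 123.61578947368422
[ 1 14 12  8 31] [252.70967742 212.61290323] 110.6774193548387
[22 29 10  6 29] [271.65517241 227.34482759] 131.06896551724137
[38 36 10  7 31] [287.58064516 235.25806452] 133.19354838709677
[ 9 44 52 26 90] [280.1 252.6] 112.13333333333334
[ 19  44  33  16 112] [279.74107143 247.14285714] 126.09821428571429
[55 45 11  7 32] [304.78125 243.78125] 133.75
side slab [   8    9   66   48 1387] [298.21701514 213.68709445]
[61 10 21  4 42] [327.4047619  191.69047619] 100.33333333333333
[11 54 14 14 81] [272.03703704 239.34567901] 104.1358024691358
[ 3 60 10  6 29] [261.96551724 242.82758621] 129.55172413793105
[ 0 68 11  7 51] [259.47058824 251.33333333] 106.45098039215686
```

View pics/d.png

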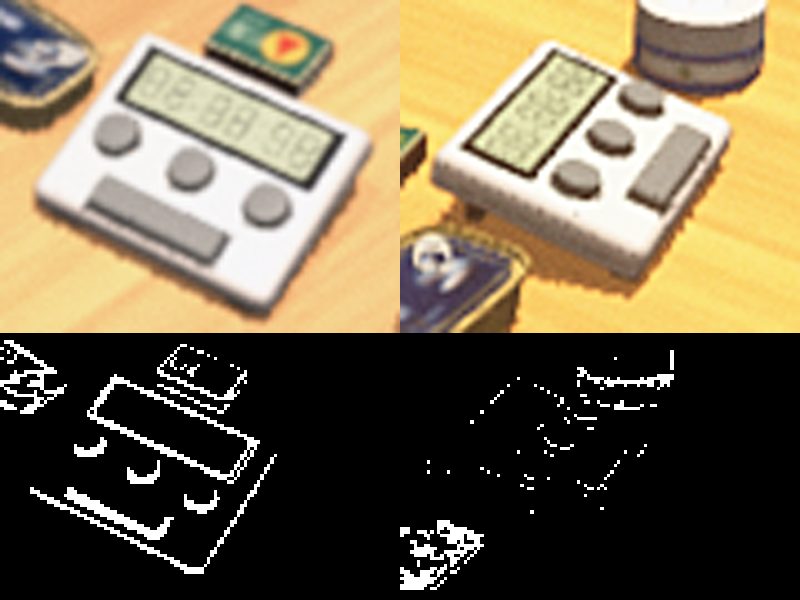

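Both crops show the three round keys and the bar clearly. The brighter grey tops fall outside my mask, so I'll re-threshold around them and triangulate.

```bash
python3 - <<'E'
from h import *
import pickle
d=pickle.load(open("cap0.pkl","rb"))
names=["left","mid","right","bar"]
seed={"scene":[(271.3,224.2),(288,232.6),(305.3,240.7),(280.3,243.2)],"side":[(294.6,219.4),(302.5,210.2),(309.2,201.8),(315.8,216.7)]}
got={}
for n,ss in seed.items():
    g=d[n]["pixels"]; v=g.max(2).astype(int); sat=v-g.min(2)
    print(n,[v[int(round(y)),int(round(x))] for x,y in ss])
    got[n]=[]
    for x,y in ss:
        v0=v[int(round(y)),int(round(x))]
        m=((abs(v-v0)<16)&(sat<50)).astype(np.uint8)
        _,l,s,c=cv2.connectedComponentsWithStats(m,connectivity=4)
        k=l[int(round(y)),int(round(x))]; got[n].append(c[k]); print(s[k],c[k])
for S in (seed,got):
  P=[tri([(d["scene"],a),(d["side"],b)]) for a,b in zip(S["scene"],S["side"])]
  for q,p in zip(names,P): print(q,p.round(4))
  print([np.linalg.norm(P[i]-P[i+1]) for i in(0,1)])
for n in seed:
  P=[onplane(d[n],a,z) for a,z in zip(got[n],(.039,.039,.039,.032))]
  for q,p in zip(names,P): print(n,q,p.round(4))
  v=P[0]-P[2]; print("yaw",np.degrees(np.arctan2(-v[0],v[1])),np.linalg.norm(v))
E
```

```text
scene [np.int64(180), np.int64(186), np.int64(185), np.int64(180)]
[266 221  10   7  50] [270.56 223.9 ]
[283 228   9   8  50] [287.3  231.64]
[300 236  10   8  54] [304.53703704 239.85185185]
[265 235  31  17 176] [279.95454545 242.91477273]
side [np.int64(188), np.int64(192), np.int64(198), np.int64(187)]
[290 216  10   6  40] [294.875 218.4  ]
[298 207  10   6  34] [302.70588235 209.14705882]
[305 198   9   5  29] [309.20689655 200.27586207]
[307 208  17  17 125] [315.208 215.832]
left [ 0.582  -0.1116  0.0361]
mid [ 0.5926 -0.1529  0.0357]
right [ 0.6042 -0.1933  0.0352]
bar [ 0.5647 -0.1596  0.0281]
[np.float64(0.04264080657407652), np.float64(0.04199487442547625)]
left [ 0.5806 -0.1113  0.0385]
mid [ 0.5915 -0.152   0.0388]
right [ 0.6032 -0.1924  0.0389]
bar [ 0.565  -0.159   0.0295]
[np.float64(0.04212212822890929), np.float64(0.042106304970827485)]
scene left [ 0.5806 -0.1115  0.039 ]
scene mid [ 0.5921 -0.1517  0.039 ]
scene right [ 0.6032 -0.1924  0.039 ]
scene bar [ 0.5639 -0.1605  0.032 ]
yaw 15.602670878208226 0.08403146569124917
side left [ 0.5798 -0.1104  0.039 ]
side mid [ 0.5903 -0.1511  0.039 ]
side right [ 0.6029 -0.1922  0.039 ]
side bar [ 0.5621 -0.1549  0.032 ]
yaw 15.774652457373692 0.08501917881268105
```

```bash
cat >> h.py <<'E'
yaw=np.radians(15.65)
Rt=R.from_euler("z",yaw).as_matrix()
n=Rt@[-np.sin(np.radians(15)),0,np.cos(np.radians(15))]
MID=np.array([.5915,-.1515,.0388]); ty=Rt[:,1]; down=np.cross(n,ty)*-1   # downslope
BAR=MID+.030*down+[0,0,0]; PAIR=MID-.021*ty
zt=-n
def quat(s):
    y=s*ty; return R.from_matrix(np.column_stack([np.cross(y,zt),y,zt])).as_quat()
def press(rig,top,target,q,maxtravel=.0075,start=.004):
    """step in along the normal from start above top until force rises by target"""
    rig.servo_line(top+start*n,.03,q); rig.hold(.3)
    f0=np.mean([(rig.hold(.04),rig.observe()["contact_force"]@n)[1] for _ in range(5)])
    s=start
    while s>start-.0035-maxtravel:
        s-=.0004; rig.servo_line(top+s*n,.01,q); rig.hold(.08)
        o=rig.observe(); f=o["contact_force"]@n-f0
        print(f"{s*1e3:.1f} act {(o['ee_pos']-top)@n*1e3:.2f} F {f:.2f} t {o['time']:.2f}")
        if f>target: return True
    return False
E
python3 - <<'E'
from h import *
import rig
print(down,BAR)
for s in(1,-1): print(s,rig.solve_ik(BAR+.05*n,quat(s)))
s=min((1,-1),key=lambda s:abs(rig.solve_ik(BAR+.05*n,quat(s))-rig.observe()["joint_pos"]).max())
print(s); rig.grip(0.0,10)
rig.goto(BAR+.1*n,quat(s)); rig.servo_line(BAR+.02*n,.1,quat(s)); rig.hold(.2)
o=rig.observe();print(o["ee_pos"],BAR+.02*n,o["grip_width"],o["time"],o["contact_force"])
a=[rig.capture(k)["pixels"] for k in("scene","side")]
a=np.hstack([cv2.resize(a[0][150:280,220:350],(400,400)),cv2.resize(a[1][130:260,235:365],(400,400))])
cv2.imwrite("pics/e.png",a[:,:,::-1])
E
```

```text
[0.93011656 0.26056838 0.25881905] [ 0.6194035  -0.14368295  0.04656457]
1 [-0.45510281  0.44488441  1.7874488   0.26156224  0.7290371  -2.47891978]
-1 [-0.45510281  0.44488441  1.7874488   0.26156224  0.7290371   0.66267287]
-1
[ 0.61477508 -0.1454006   0.06664812] [ 0.61441902 -0.14507933  0.06588309] 0.0070513196967883635 3.425 [-0.16018271 -0.25817142 -0.05651105]
```

View pics/e.png

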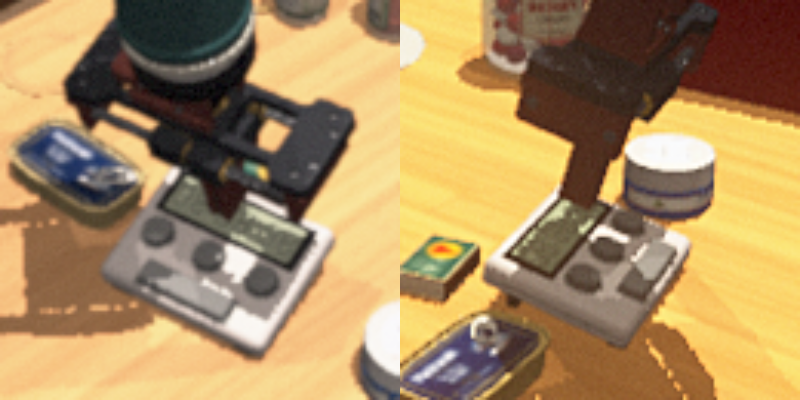

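The picture shows the shut fingers hovering 20 mm over the display, not the bar, because my down-slope vector has the wrong sign. Nothing was touched. I'll flip the sign and press the bar.

```bash
sed -i 's/down=np.cross(n,ty)\*-1/down=np.cross(n,ty)/' h.py
python3 - <<'E'
from h import *
import rig
print(down,BAR); q=quat(-1)
B=BAR+.001*down
o=rig.observe(); rig.servo_line(o["ee_pos"]+.03*n,.1,q)
rig.servo_line(B+.02*n,.1,q)
ok=press(rig,B,3.2,q); print(ok)
rig.hold(.35); o=rig.observe(); print(o["contact_force"],o["time"])
if ok: rig.servo_line(B+.03*n,.03,q)
rig.hold(.3)
print(rig.observe()["contact_force"],rig.observe()["time"])
E
```

```text
[-0.93011656 -0.26056838 -0.25881905] [ 0.5635965  -0.15931705  0.03103543]
3.6 act 3.58 F -0.57 t 6.34
3.2 act 3.18 F 0.07 t 6.67
2.8 act 2.78 F -0.15 t 7.01
2.4 act 2.38 F 0.93 t 7.34
2.0 act 1.99 F -0.38 t 7.67
1.6 act 1.59 F 0.38 t 8.01
1.2 act 1.19 F 0.81 t 8.34
0.8 act 0.79 F -0.13 t 8.68
0.4 act 0.43 F 0.78 t 9.01
-0.0 act 0.03 F 2.46 t 9.34
-0.4 act -0.39 F 1.59 t 9.68
-0.8 act -0.80 F 1.63 t 10.01
-1.2 act -1.20 F 0.68 t 10.34
-1.6 act -1.59 F 2.76 t 10.68
-2.0 act -2.01 F 2.19 t 11.01
-2.4 act -2.38 F 2.34 t 11.34
-2.8 act -2.80 F 2.55 t 11.68
-3.2 act -3.20 F 2.87 t 12.01
-3.6 act -3.36 F 6.70 t 12.34
True
[-2.07464318 -0.16070252  6.21263687] 12.6917
[-0.63984585 -0.385632   -0.55430976] 14.2583
```

The bar met the finger at about +0.4 mm and bottomed at about −3.3 mm with 6–7 N. It was held and then released. Next I'll set the finger spacing to 42 mm and check the timer before pressing the pair.

```bash
python3 - <<'E'
from h import *
import rig
q=quat(-1)
rig.servo_line(PAIR+.04*n,.1,q); rig.grip(.324); 
rig.servo_line(PAIR+.012*n,.1,q); rig.hold(.1)
o=rig.observe(); print(o["grip_width"],o["time"],o["ee_pos"]-PAIR-.012*n)
a=[rig.capture(k)["pixels"] for k in("scene","side")]
a=np.hstack([cv2.resize(a[0][180:280,240:340],(400,400)),cv2.resize(a[1][160:260,245:345],(400,400))])
cv2.imwrite("pics/f.png",a[:,:,::-1])
E
```

```text
0.32451581885006614 15.9667 [ 1.36228730e-04 -7.15471919e-05  2.20789131e-04]
```

View pics/f.png

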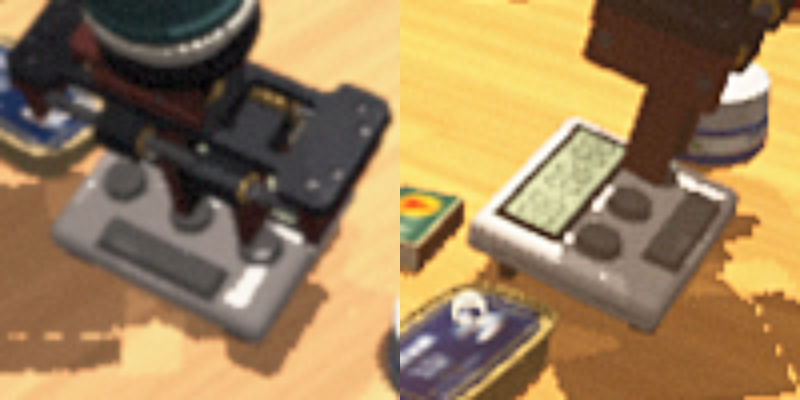

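The fingertips are over the middle and right keys. The middle key sits at (302.5,210.7) in side, the same as before, so the timer hasn't moved. I'll press the pair.

```bash
python3 - <<'E'
from h import *
import rig
q=quat(-1)
ok=press(rig,PAIR,7.0,q,start=.003,maxtravel=.006); print(ok)
rig.hold(.7); o=rig.observe(); print(o["contact_force"],o["torque"],o["time"])
if ok:
    rig.servo_line(PAIR+.04*n,.03,q); rig.servo_line(PAIR+.12*n,.1,q)
    o=rig.observe();print(o["contact_force"],o["torque"],o["time"])
E
```

```text
2.6 act 2.56 F 0.02 t 17.36
2.2 act 2.19 F -0.15 t 17.69
1.8 act 1.80 F 0.56 t 18.02
1.4 act 1.41 F -0.40 t 18.36
1.0 act 1.00 F 0.46 t 18.69
0.6 act 0.71 F 2.26 t 19.02
0.2 act 0.24 F 3.25 t 19.36
-0.2 act -0.17 F 3.25 t 19.69
-0.6 act -0.57 F 3.01 t 20.02
-1.0 act -0.98 F 2.57 t 20.36
-1.4 act -1.38 F 3.71 t 20.69
-1.8 act -1.76 F 5.02 t 21.02
-2.2 act -2.16 F 4.01 t 21.36
-2.6 act -2.58 F 5.47 t 21.69
-3.0 act -2.96 F 5.54 t 22.02
-3.4 act -3.23 F 6.54 t 22.36
-3.8 act -3.32 F 10.53 t 22.69
True
[-4.26165181  0.20245289  8.83467449] [0.03774614 0.36077713 0.02448751] 23.3917
[ 0.10369489 -0.63062005  0.4852782 ] [ 0.05124959  0.2218954  -0.03991532] 25.95
```

Both keys engaged together at about 2 N and bottomed at 10.5 N after about 4 mm. They were held 0.7 s and released. I'll check the scene once more before handing in.

```bash
python3 - <<'E'
from h import *
import rig,pickle
rig.hold(.3)
d=pickle.load(open("cap0.pkl","rb"))
b=rig.capture("side")["pixels"]; a=d["side"]["pixels"]
o=np.hstack([cv2.resize(x[160:280,215:350],(400,356)) for x in(a,b)])
cv2.imwrite("pics/g.png",o[:,:,::-1])
E
```

```text
(no output)
```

View pics/g.png

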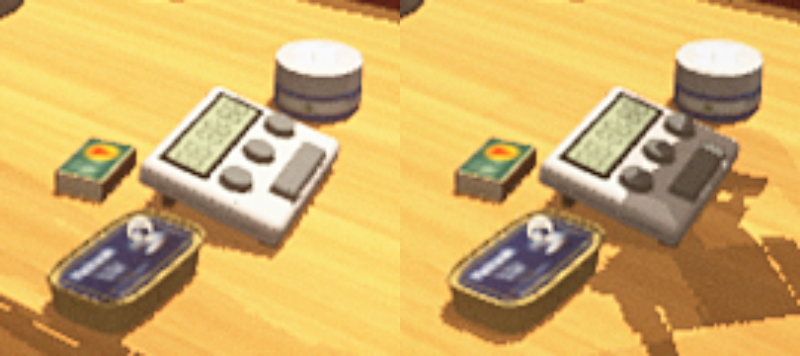

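Before and after match: the timer, tin, pot and matchbox are at the same pixels, and all the keys are up.

```bash
python3 -c "
from rig import *
print(hand_in())"
```

```text
the job is handed in; nothing more can be done
None
```

The job is handed in with no verdict returned: I pressed and released the bar key, then held the middle and right keys down together for about 0.7 s and released them; peak force was about 10.5 N, and the final picture shows nothing moved.

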